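# Pack the control-unit test kit and close up the tray's divider

### The arm

A 7-joint arm with a two-finger parallel gripper is mounted at the origin on the work surface. World frame = base frame: x ahead of the robot, y to its left, z up, the work surface at z = 0. Lengths are in m, angles in rad, forces in N, time in s.
With the tool pointing down it reaches from about 0.4 to 0.85 m from the base axis. Payload 6.9 kg.
Tool frame: the origin (TCP) lies midway between the tips of the shut fingers; the grasp point (between the pads) lies 19 mm behind it; z points along the fingers, y is the line along which they close (so a half turn about z gives the same grasp; the last joint's range is limited). The gripper opens to 85 mm and grips with 20 to 120 N. Pads are 22 mm wide; open, the fingers measure 114 mm over their backs; the gripper's body (76 mm by 85 mm) begins 54 mm behind the grasp point. The pads swing forward as they close: fully open they stand 13 mm farther back than shut.
Start: joints at [1.224, 0.507, -0.238, 1.5, 0.126, 1.149, -0.155], TCP at [0.273, -0.562, 0.231] pointing down, gripper open.
Joint ranges: [-3.08, 3.08], [-0.24, 2.05], [-1.43, 1.35], [0, 2.5], [-1.52, 4.66], [0.17, 1.96], [-2.89, 2.89]. Speed limits (rad/s): [2.39, 2.39, 3.14, 3.14, 3.14, 3.14, 3.14].

### API

Orientations are given as [roll, pitch, yaw] about the fixed x, y, z axes, in that order (R = Rz(yaw) Ry(pitch) Rx(roll)).
In Python, from plant import get_state, grab_frame, finish_job gives the robot as it stands.
- The arm moves only by the tool apply_moves, never from a script. Its argument "rows" is a list that holds one entry, the list of rows, each a list of 7 numbers: the shift along the tool's x, y, z in units of 50 mm (1.0 is 50 mm), then the turn, a rotation vector about the tool's x, y, z in rad, then the opening, from 0 (shut) to 1 (fully open). A call has 1 to 20 rows; each row is the pose to reach, as a shift and turn from the pose commanded when the call began, along the tool's axes at that moment; what a row does not reach only later rows make up. A row lasts 1/10 s, in which the tool goes at most 50 mm and 8.59 degrees, less where a joint would pass 70% of its speed; a pose out of reach is approached as far as the arm can. A call with a gripper value outside its range is refused whole. The fingers move at their own pace and stop on an object; "grip_force" is the grip in N (left out, the last holds). Time passes only in rows, so rows that repeat a pose let the fingers close. It gives the time, the measured TCP pose, the force, the opening and the grip force at its end, in the units of the state.
- get_state(): the state, without advancing time (a new reading comes with each control period).
- grab_frame(name): name is "scene" or "side" or "wrist"; returns a dict with "pixels" (480x640x3 uint8, blue, green, red), "K" (3x3 intrinsics, pixels), "view" (4x4, takes a point from world to camera coordinates). Camera axes: x right, y down, z forward; pixel columns grow to the right and rows downward; lengths in m; the calibration is good to about 2 mm. A picture is of the moment at which its call begins. There is no depth.
- finish_job(): hands the job in; it is judged then, once.
The state is a dict: "clock": time; "joints": joint angles; "dq": joint speeds; "joint_efforts": joint torques, N m; "eef_pos": TCP position; "orientation": TCP orientation; "force": force on the tool from outside, world axes, zero at the start; "moment": the same for the moment, N m; "opening": opening from 0.0 (shut) to 1.0 (fully open); "finger_force": force on a finger pad.
Only numpy, scipy, OpenCV 4.12 (cv2) and the standard library are available. Lean on these libraries where they do the work, as an engineer would, in place of code of your own. Each camera call takes 0.05 s, during which the arm holds its last target. There are 200 camera calls.

### The job

Pack the test kit into the grey tray: stand the interface module, the round jar, the black plug housing and the plain metal post upright on its floor in a single row, between the sliding divider and the end wall that it faces, in any order but each block with its broad side across the tray so that all four fit, and slide the divider up until the row is snug with no slack left. Set the parts down rather than dropping them, and leave the other things on the bench where they are.

Things in the scene. Friction and masses are not known exactly. Their poses are not given: they have to be found in the camera images.
- tray: Grey sheet-metal kit tray, fixed to the bench, open on top: outside 78 (its x) x 238 (its y) x 30 mm high; walls and floor 4 mm thick, so inside 70 x 230 mm, inner floor 4 mm above the bench. Origin: centre of its underside. Its y runs along its length; a sliding divider stands in its -y part. The kit belongs between the divider and the end wall at +y (inner face at y = +115 mm).
- tray_end (a point): Middle of the foot of the tray's +y end wall, on its inner face, at the level of the inner floor. Axes as the tray's. Tray's origin to this point is its +y direction.
- divider (a joint): The tray's sliding divider (m). At 0 its face is 190 mm from the inner face of the +y end wall; the value grows as it slides towards that wall (space = 190 mm minus value), to at most 60 mm. It starts between 0 and 8 mm. It slides stiffly (2 N) and stays where it is left.
- divider_face (a point): Centre of the divider's face that looks along +y (towards the kit): an aluminium plate 66 wide, 4 thick, its top 49 mm above the bench. Axes as the tray's.
- divider_grip (a point): Where to take the divider: an upright grip bar behind the plate, 20 mm (tray's x) by 10 mm (tray's y), its top 91 mm above the bench, its axis 24 mm behind the face (-y). The point lies on its axis, 77 mm above the bench. Pinch it across its 20 mm width, or push it from behind. Axes as the tray's.
- module_center (a point): Interface module: block with aluminium cooling ribs, 60 (its x) x 38 (its y) x 76 mm high, standing, about 0.24 kg. Its origin is its centre, half-way up; z is up.
- jar_center (a point): Clear round jar of spare pins with a black cap and paper label, 50 mm diameter, 70 mm high, standing, about 0.16 kg. Its origin is its centre, half-way up; z is up.
- shell_center (a point): Black plug housing with two open sockets on top, 60 (its x) x 30 (its y) x 68 mm high, standing, about 0.11 kg. Rigid. Its origin is its centre, half-way up; z is up.
- post_center (a point): Plain aluminium frame post: round cylinder of 36 mm diameter, 78 mm high, standing, about 0.22 kg. Its origin is its centre, half-way up; z is up.
- reel_center (a point): Bystander, not part of the kit: grey solder reel, 52 mm diameter, 34 mm high. Origin: its centre.
- heatsink_center (a point): Bystander, not part of the kit: low finned aluminium heat sink, 44 x 44 x 28 mm. Origin: its centre.
- mug_center (a point): Bystander: white mug, 80 mm wide without its handle, 90 mm high. Origin: its centre.
- driver_grip (a point): Bystander: screwdriver lying on the bench. Origin: middle of its handle.
- dish_center (a point): Bystander: small open steel dish, 84 mm wide, 25 mm high. Origin: its centre.
There are look-alikes about, which are no part of the job. What is shaped like the part that bears post_center but blue or orange is not meant.

How it is judged:
At the end, for the whole second after the job is handed in: All four parts stand upright (within 0.12 rad) and at rest on the tray's floor (centre at most 6 mm above its resting height), inside the walls and between the divider and the +y end wall, and the divider is at 31 mm or more (space for the row at most 159 mm; the row packed tight is 154 mm) (x of module_center in the frame of tray between -0.03 and 0.03 m and y of each of module_center, jar_center, shell_center, post_center in the frame of divider_face above 0.008 m and y of each of module_center, jar_center, shell_center, post_center in the frame of tray below 0.11 m and z of module_center in the frame of tray between 0.037 and 0.048 m and angle between each of module_center, jar_center, shell_center, post_center's own z axis and vertical below 0.12 rad and linear speed of each of module, jar, shell, post below 0.02 m/s and x of jar_center in the frame of tray between -0.03 and 0.03 m and z of jar_center in the frame of tray between 0.034 and 0.045 m and x of shell_center in the frame of tray between -0.03 and 0.03 m and z of shell_center in the frame of tray between 0.033 and 0.044 m and x of post_center in the frame of tray between -0.03 and 0.03 m and z of post_center in the frame of tray between 0.038 and 0.049 m and value of joint divider above 0.031 m and velocity of joint divider below 0.005 m/s); the robot touches nothing.
It fails at once if a part of the kit is dropped (falls freely, faster than 0.8 m/s) ((linear speed of module above 0.8 m/s and contact force between module and the fingers below 0.05 N) or (linear speed of jar above 0.8 m/s and contact force between jar and the fingers below 0.05 N) or (linear speed of shell above 0.8 m/s and contact force between shell and the fingers below 0.05 N) or (linear speed of post above 0.8 m/s and contact force between post and the fingers below 0.05 N)).
It fails at once if the reel, heat sink, mug, screwdriver or dish is displaced by more than 25 mm (distance of any of reel_center, heatsink_center, mug_center, driver_grip, dish_center from where it was at the start of the episode above 0.025 m).
It also fails if it takes over 72 s, if anything falls off the work surface, if the arm or the gripper's body presses on something with over 40 N, if the wrist force passes 120 N, or if a joint passes its speed limit or range.

## Working session

There is one attempt and no reset: what is moved stays moved. The work goes in short steps, Python scripts to look and compute and a tool call to move; the robot and the scene stay as the last step left them, time stands still between calls to the robot, and variables do not carry over. Pictures are saved under pics/ and viewed, at most 10 in all, crops included, and the job is handed in when it is done.

Besides the shell and the picture viewer there is one more tool, called after "Emit:" by a JSON object that holds its "method" and its "body", one argument or row to a line. apply_moves: Moves the arm, as the interface text tells. Its arguments: {"type":"object","properties":{"rows":{"type":"array","items":{"type":"array","items":{"type":"array","items":{"type":"number"}}}},"grip_force":{"type":"number"}},"required":["rows"]}

```bash
mkdir -p pics; ls; python3 - <<'E'
from plant import *
import cv2
s=get_state();print(s)
for n in("scene","side"):
    f=grab_frame(n);cv2.imwrite(f"pics/{n}0.png",f["pixels"]);print(f["K"],f["view"])
E
```

```text
pics
{'clock': 0.0, 'joints': array([ 1.22348903,  0.50833746, -0.23749514,  1.50113085,  0.1256692 ,
        1.14889547, -0.15479704]), 'dq': array([ 0.0016806 , -0.00049217,  0.00099852, -0.00018095,  0.00160294,
        0.0002972 , -0.00205423]), 'joint_efforts': array([-6.02383807e-04, -6.20583487e+01, -2.18657658e+00, -2.49654526e+01,
        1.27115744e-02,  1.18986773e-02, -2.41350129e-06]), 'eef_pos': array([ 0.27313681, -0.56159945,  0.23042956]), 'orientation': array([-3.13980541e+00,  1.94496076e-05,  4.52788805e-01]), 'force': array([0.61550212, 0.09706853, 0.23769707]), 'moment': array([-0.0500215 ,  0.03211754,  0.00525055]), 'finger_force': 0.0, 'opening': 1.0040687494374225}
[[469.85458693   0.         322.73951336]
 [  0.         469.85458693 246.24834273]
 [  0.           0.           1.        ]] [[ 0.12239105  0.99248074 -0.00155189 -0.07299109]
 [ 0.79083887 -0.09846944 -0.60405103 -0.44022069]
 [-0.59966183  0.07270315 -0.79694413  1.48445741]
 [ 0.          0.          0.          1.        ]]
[[438.35946081   0.         318.26730201]
 [  0.         438.35946081 240.78842981]
 [  0.           0.           1.        ]] [[-0.98210819 -0.18809513 -0.00915033  0.61510889]
 [-0.1413552   0.76842559 -0.62413206  0.11075283]
 [ 0.12442754 -0.61167176 -0.78126528  0.79965448]
 [ 0.          0.          0.          1.        ]]
```

View pics/scene0.png

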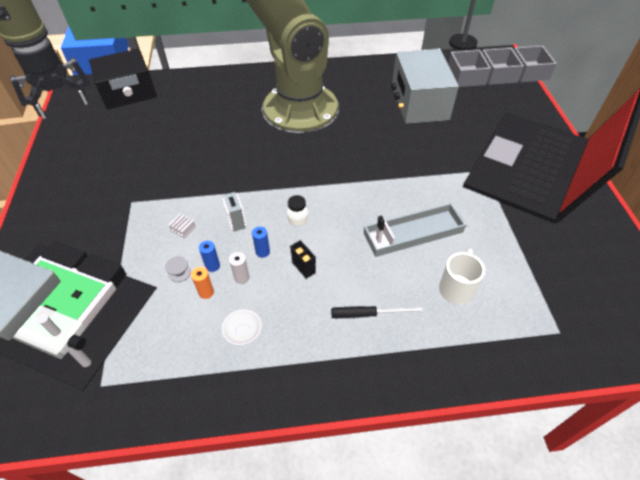

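View pics/side0.png

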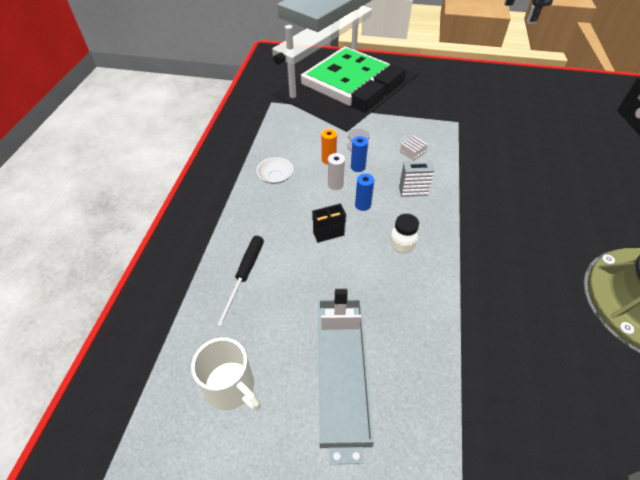

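Scene view: module (234,212), jar (297,210), shell (303,259), post (239,267), tray (415,230) with its divider at the left end. The side view agrees: module (417,180), jar (404,233), shell (329,223), post (336,171), tray (343,375).

```bash
cat > h.py <<'E'
import numpy as np, cv2
from plant import *
def ray(f,uv,z):
    V=f["view"];R=V[:3,:3];c=-R.T@V[:3,3]
    d=R.T@np.linalg.inv(f["K"])@np.array([uv[0],uv[1],1.]);return c+d*(z-c[2])/d[2]
def proj(f,p):
    q=f["K"]@(f["view"][:3,:3]@np.array(p)+f["view"][:3,3]);return q[:2]/q[2]
def tri(f,a,g,b):
    P=[x["K"]@x["view"][:3] for x in(f,g)]
    X=cv2.triangulatePoints(P[0],P[1],np.float64(a),np.float64(b))[:,0];return X[:3]/X[3]
E
python3 - <<'E'
from h import *
np.set_printoptions(precision=3,suppress=True)
f=grab_frame("scene");g=grab_frame("side")
for n,z,a,b in [("module",.076,(234,199),(417,166)),("jar",.07,(297,202),(406,222)),("shell",.068,(302,250),(329,212)),("post",.078,(238,258),(336,159)),("grip",.091,(380,220),(341,296)),("reel",.034,(177,265),(358,137)),("hs",.028,(182,222),(413,145))]:
    print(n,ray(f,a,z),ray(g,b,z),tri(f,a,g,b))
for a in [(365,228),(456,209),(464,228),(372,252)]: print(ray(f,a,.03))
for a in [(320,302),(360,302),(320,444),(371,443)]: print("s",ray(g,a,.03))
w=grab_frame("wrist");V=w["view"];print(w["K"],-V[:3,:3].T@V[:3,3],V[:3,:3])
E
```

```text
module [ 0.445 -0.199  0.076] [ 0.453 -0.204  0.076] [ 0.453 -0.197  0.083]
jar [ 0.468 -0.047  0.07 ] [ 0.465 -0.048  0.07 ] [ 0.466 -0.048  0.069]
shell [ 0.613 -0.049  0.068] [ 0.614 -0.049  0.068] [ 0.614 -0.049  0.068]
post [ 0.625 -0.191  0.078] [ 0.624 -0.193  0.078] [ 0.624 -0.192  0.078]
grip [0.567 0.137 0.091] [0.56  0.149 0.091] [0.559 0.14  0.08 ]
reel [ 0.595 -0.336  0.034] [ 0.593 -0.331  0.034] [ 0.593 -0.337  0.03 ]
hs [ 0.461 -0.334  0.028] [ 0.461 -0.332  0.028] [ 0.461 -0.334  0.027]
[0.537 0.111 0.03 ]
[0.504 0.35  0.03 ]
[0.567 0.351 0.03 ]
[0.611 0.115 0.03 ]
s [0.598 0.13  0.03 ]
s [0.529 0.117 0.03 ]
s [0.555 0.36  0.03 ]
s [0.483 0.345 0.03 ]
[[388.125   0.    314.842]
 [  0.    388.125 245.846]
 [  0.      0.      1.   ]] [ 0.342 -0.529  0.373] [[ 0.438 -0.899 -0.   ]
 [-0.859 -0.419  0.295]
 [-0.265 -0.129 -0.955]]
```

Emit:
{"method": "apply_moves", "body": {
  "rows": [
    [[9.9, -6.3, -2, 0, 0, -0.55, 1], [9.9, -6.3, -2, 0, 0, -0.55, 1], [9.9, -6.3, -2, 0, 0, -0.55, 1], [9.9, -6.3, -2, 0, 0, -0.55, 1], [9.9, -6.3, -2, 0, 0, -0.55, 1], [9.9, -6.3, -2, 0, 0, -0.55, 1], [9.9, -6.3, -2, 0, 0, -0.55, 1], [9.9, -6.3, -2, 0, 0, -0.55, 1], [9.9, -6.3, -2, 0, 0, -0.55, 1], [9.9, -6.3, -2, 0, 0, -0.55, 1], [9.9, -6.3, -2, 0, 0, -0.55, 1], [9.9, -6.3, -2, 0, 0, -0.55, 1], [9.9, -6.3, -2, 0, 0, -0.55, 1], [9.9, -6.3, -2, 0, 0, -0.55, 1], [9.9, -6.3, -2, 0, 0, -0.55, 1], [9.9, -6.3, -2, 0, 0, -0.55, 1], [9.9, -6.3, -2, 0, 0, -0.55, 1]]
  ]
}}

```text
clock: 1.95
eef_pos: [0.5803, -0.0637, 0.3312]
orientation: [3.142, 0.001, 1.0]
force: [0.0, 0.4, 0.2]
opening: 1.001
finger_force: 0.0
```

```bash
python3 - <<'E'
from h import *
s=get_state();print(s["clock"],s["joints"],s["dq"].round(3),s["eef_pos"],s["orientation"])
f=grab_frame("wrist");cv2.imwrite("pics/w1.png",f["pixels"]);np.savez("pics/w1.npz",**f)
E
```

```text
1.95 [ 0.40383336  0.40776711 -0.53062693  1.43050319  0.20721265  1.35926539
 -0.70483266] [-0.003  0.    -0.004 -0.002 -0.001  0.    -0.002] [ 0.58027022 -0.06373709  0.33123169] [3.14156721e+00 5.72749367e-04 1.00039657e+00]
```

View pics/w1.png

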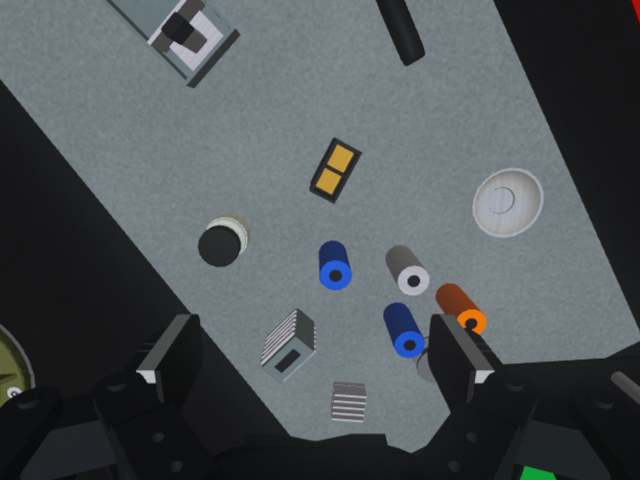

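Wrist view: shell top (336,171), jar cap (220,246), silver post top (413,281) beside two blue and one orange look-alikes, module (289,346), heat sink (349,401). I'll zoom in on the two blocks and the divider.

```bash
python3 - <<'E'
import cv2,numpy as np
im=cv2.imread("pics/w1.png")
def c(x,y):return cv2.resize(im[y:y+95,x:x+100],None,fx=4,fy=4,interpolation=cv2.INTER_CUBIC)
o=np.hstack([c(240,300),c(290,120)])
cv2.imwrite("pics/c1.png",o)
E
```

```text
(no output)
```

View pics/c1.png

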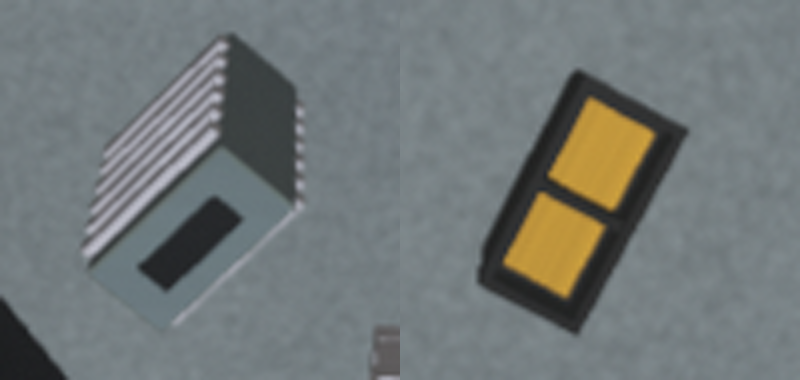

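```bash
python3 - <<'E'
from h import *
np.set_printoptions(precision=4,suppress=True)
f=dict(np.load("pics/w1.npz"))
M=[(222,145),(298,206),(168,328),(90,265)];P=np.array([ray(f,(240+a/4,300+b/4),.076) for a,b in M])
print("mod",P.mean(0),[np.linalg.norm(P[i]-P[i-1]) for i in range(4)]);d=P[1]-P[2]+P[0]-P[3];print("long yaw",np.arctan2(d[1],d[0]))
S=[ray(f,(290+(a-400)/4,120+b/4),.068) for a,b in [(688,130),(578,333),(578,70),(480,275)]]
d=S[0]-S[1];print("shell edge",np.linalg.norm(d),"yaw",np.arctan2(d[1],d[0]))
n=np.array([-d[1],d[0],0])/np.linalg.norm(d);n*=np.sign(n@(S[2]-S[0]))
print((S[0]+S[1])/2+n*.015,"width if top",n@(S[2]-S[0]), "sock",ray(f,(334.75,169.25),.068))
im=f["pixels"];g=im.max(2).astype(int)
def blob(mask,near):
    k,l,st,c=cv2.connectedComponentsWithStats(mask.astype(np.uint8))
    i=l[near[1],near[0]];return st[i],c[i],(l==i)
hsv=cv2.cvtColor(im,cv2.COLOR_BGR2HSV)
st,c,m=blob(g<60,(220,246));print("jar",st,c,ray(f,c,.07),[np.linalg.norm(ray(f,(st[0],c[1]),.07)-ray(f,(st[0]+st[2],c[1]),.07))])
st,c,m=blob(g>160,(402,282));cn=cv2.findContours(m.astype(np.uint8),0,2)[0][0];e=cv2.minEnclosingCircle(cn);print("post",st,c,e,ray(f,e[0],.078))
st,c,m=blob(g<45,(413,281));print("hole",st,c,ray(f,c,.078))
E
```

```text
mod [ 0.4538 -0.2052  0.076 ] [np.float64(0.05645435861685071), np.float64(0.029778337325401333), np.float64(0.057311905679746596), np.float64(0.03146825348255593)]
long yaw 0.23573454881073053
shell edge 0.05892489118132685 yaw 0.5212377902626987
[ 0.6151 -0.0501  0.068 ] width if top 0.03180180550492 sock [ 0.6159 -0.0478  0.068 ]
jar [ 198  226   42   41 1317] [219.0911 245.7418] [ 0.4668 -0.0494  0.07  ] [np.float64(0.04568043159467028)]
post [398 266  31  29 579] [413.0915 280.1209] ((413.558837890625, 280.6764831542969), 15.909927368164062) [ 0.6253 -0.1957  0.078 ]
hole [     0      0    640    480 187404] [325.7784 194.3729] [ 0.595  -0.0632  0.078 ]
```

```bash
cat >> h.py <<'E'
def plan(*targets):
    s=get_state();p=s["eef_pos"];y=s["orientation"][2];c,n=np.cos(y),np.sin(y);print(s["clock"],p.round(4),round(y,4),s["joints"].round(2)[-1])
    for t in targets:
        d=np.array(t[:3])-p
        print(t,"->",np.round(np.array([d[0]*c+d[1]*n,d[0]*n-d[1]*c,-d[2]])/.05,2),"turn",round(-(t[3]-y),3))
E
python3 -c "
from h import *
plan((.4538,-.2045,.12,1.807),(.4538,-.2045,.036,1.807))"
```

```text
2.0 [ 0.5803 -0.0635  0.3313] 1.0008 -0.7
(0.4538, -0.2045, 0.12, 1.807) -> [-3.74 -0.61  4.23] turn -0.806
(0.4538, -0.2045, 0.036, 1.807) -> [-3.74 -0.61  5.91] turn -0.806
```

Emit:
{"method": "apply_moves", "body": {
  "rows": [
    [[-3.74, -0.61, 4.0, 0, 0, -0.806, 1], [-3.74, -0.61, 4.0, 0, 0, -0.806, 1], [-3.74, -0.61, 4.0, 0, 0, -0.806, 1], [-3.74, -0.61, 4.0, 0, 0, -0.806, 1], [-3.74, -0.61, 4.0, 0, 0, -0.806, 1], [-3.74, -0.61, 4.0, 0, 0, -0.806, 1], [-3.74, -0.61, 4.0, 0, 0, -0.806, 1], [-3.74, -0.61, 4.0, 0, 0, -0.806, 1], [-3.74, -0.61, 4.0, 0, 0, -0.806, 1], [-3.74, -0.61, 4.6, 0, 0, -0.806, 1], [-3.74, -0.61, 5.2, 0, 0, -0.806, 1], [-3.74, -0.61, 5.7, 0, 0, -0.806, 1], [-3.74, -0.61, 5.91, 0, 0, -0.806, 1], [-3.74, -0.61, 5.91, 0, 0, -0.806, 1]]
  ]
}}

```text
clock: 3.4
eef_pos: [0.455, -0.2025, 0.0356]
orientation: [-3.141, -0.001, 1.81]
force: [-0.3, -0.4, 0.4]
opening: 0.997
finger_force: 0.0
```

```bash
python3 -c "
from h import *
plan((.4538,-.2045,.036,1.807))
a=grab_frame('side')['pixels'];cv2.imwrite('pics/s2.png',cv2.resize(a[80:280,280:480],None,fx=3,fy=3))"
```

```text
3.4 [ 0.455  -0.2025  0.0356] 1.8101 0.05
(0.4538, -0.2045, 0.036, 1.807) -> [-0.03 -0.03 -0.01] turn 0.003
```

View pics/s2.png

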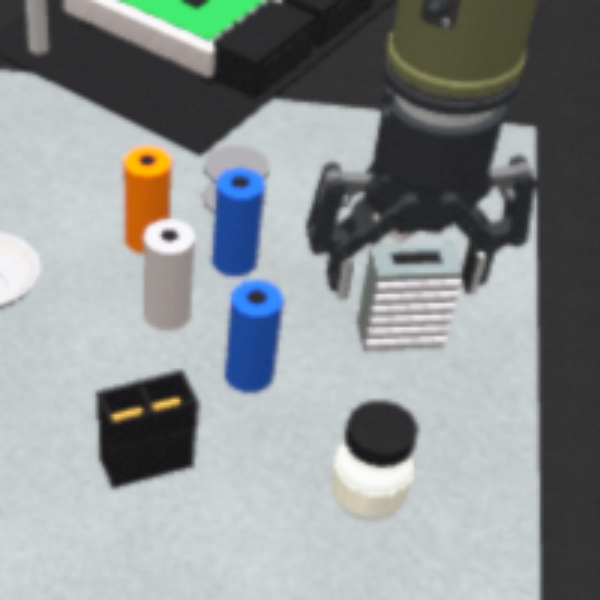

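The module (crop 405,290) sits between the open fingers, whose tips are about level with its upper half, so I'll go 8 mm lower and close.

Emit:
{"method": "apply_moves", "body": {
  "rows": [
    [[-0.03, -0.03, 0.15, 0, 0, 0, 1], [-0.03, -0.03, 0.15, 0, 0, 0, 0.6], [-0.03, -0.03, 0.15, 0, 0, 0, 0.5], [-0.03, -0.03, 0.15, 0, 0, 0, 0.4], [-0.03, -0.03, 0.15, 0, 0, 0, 0.4], [-0.03, -0.03, 0.15, 0, 0, 0, 0.4], [-0.03, -0.03, 0.15, 0, 0, 0, 0.4], [-0.03, -0.03, -0.5, 0, 0, 0, 0.4], [-0.03, -0.03, -1.3, 0, 0, 0, 0.4], [-0.03, -0.03, -2.0, 0, 0, 0, 0.4], [-0.03, -0.03, -2.0, 0, 0, 0, 0.4]]
  ],
  "grip_force": 40
}}

```text
clock: 4.55
eef_pos: [0.4558, -0.2056, 0.1398]
orientation: [3.136, 0.004, 1.809]
force: [0.8, -0.1, -2.2]
opening: 0.699
finger_force: 45.0
```

```bash
python3 -c "
from h import *
plan((.561,.137,.25,1.756))"
```

```text
4.55 [ 0.4558 -0.2056  0.1398] 1.8086 0.19
(0.561, 0.137, 0.25, 1.756) -> [ 6.16  3.66 -2.2 ] turn 0.053
```

Emit:
{"method": "apply_moves", "body": {
  "rows": [
    [[6.16, 3.66, -2.2, 0, 0, 0.053, 0.4], [6.16, 3.66, -2.2, 0, 0, 0.053, 0.4], [6.16, 3.66, -2.2, 0, 0, 0.053, 0.4], [6.16, 3.66, -2.2, 0, 0, 0.053, 0.4], [6.16, 3.66, -2.2, 0, 0, 0.053, 0.4], [6.16, 3.66, -2.2, 0, 0, 0.053, 0.4], [6.16, 3.66, -2.2, 0, 0, 0.053, 0.4], [6.16, 3.66, -2.2, 0, 0, 0.053, 0.4], [6.16, 3.66, -2.2, 0, 0, 0.053, 0.4], [6.16, 3.66, -2.2, 0, 0, 0.053, 0.4], [6.16, 3.66, -2.2, 0, 0, 0.053, 0.4], [6.16, 3.66, -2.2, 0, 0, 0.053, 0.4]]
  ]
}}

```text
clock: 5.75
eef_pos: [0.5583, 0.1353, 0.2451]
orientation: [-3.14, 0.001, 1.753]
force: [-0.4, -0.4, -1.7]
opening: 0.697
finger_force: 44.8
```

```bash
python3 - <<'E'
from h import *
plan()
f=grab_frame("wrist");cv2.imwrite("pics/w2.png",f["pixels"]);np.savez("pics/w2.npz",**f)
E
```

```text
5.75 [0.5583 0.1353 0.2451] 1.7535 -0.43
```

View pics/w2.png

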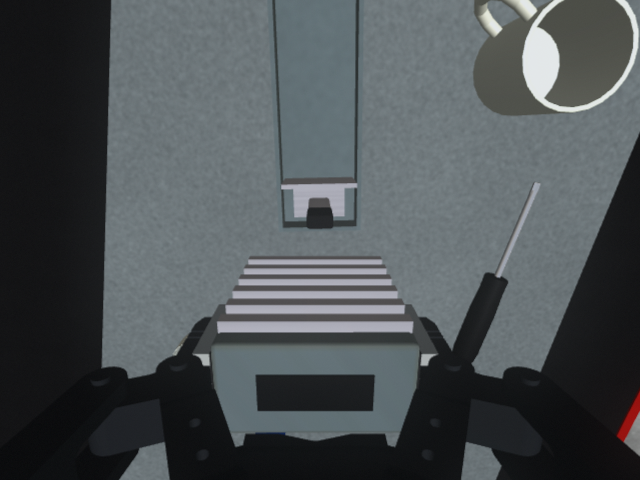

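The tray runs up the centre of the picture (left edge x≈272–283, right edge x≈357, near end row ≈226), but the +y end is out of view. I'll move forward to see it.

Emit:
{"method": "apply_moves", "body": {
  "rows": [
    [[1.8, 0, 0, 0, 0, 0, 0.4], [1.8, 0, 0, 0, 0, 0, 0.4], [1.8, 0, 0, 0, 0, 0, 0.4], [1.8, 0, 0, 0, 0, 0, 0.4]]
  ]
}}

```text
clock: 6.2
eef_pos: [0.5416, 0.226, 0.2457]
orientation: [-3.141, 0.0, 1.757]
force: [1.2, -0.4, -2.3]
opening: 0.699
finger_force: 44.8
```

```bash
python3 - <<'E'
from h import *
plan()
f=grab_frame("wrist");cv2.imwrite("pics/w3.png",cv2.resize(f["pixels"][20:320,215:415],None,fx=2,fy=2,interpolation=2));np.savez("pics/w3.npz",**f)
E
```

```text
6.2 [0.5416 0.226  0.2457] 1.7574 -0.58
```

View pics/w3.png

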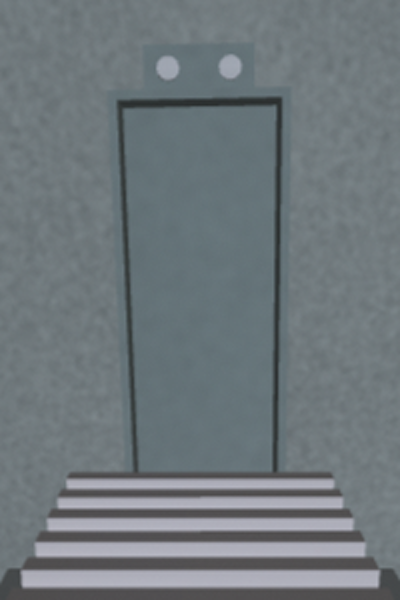

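```bash
python3 - <<'E'
from h import *
np.set_printoptions(precision=4,suppress=True)
f=dict(np.load("pics/w3.npz"))
r=lambda a,b,z:ray(f,(215+a/2,20+b/2),z)
A=[r(118,101,.03),r(282,97,.03),r(132,470,.03),r(278,470,.03)]
B=[r(123,107,.004),r(276,104,.004),r(137,470,.004),r(273,470,.004)]
for n,Q in(("rim",A),("floor",B)):
    d=[Q[0]-Q[2],Q[1]-Q[3]]
    print(n,"width",np.linalg.norm(Q[0]-Q[1]),np.linalg.norm(Q[2]-Q[3]),"yaw",[np.arctan2(-v[0],v[1]) for v in d],np.arctan2((Q[1]-Q[0])[1],(Q[1]-Q[0])[0]),"end",(Q[0]+Q[1])/2,"mid",(Q[2]+Q[3])/2)
g=dict(np.load("pics/w2.npz"))
print("near outer",[ray(g,(283,226),.03),ray(g,(356,226),.03)],"div top",ray(g,(320,183),.049),ray(g,(320,188),.049),"grip top",ray(g,(320,222),.091),ray(g,(320,210),.091))
E
```

```text
rim width 0.06939115794217236 0.07094580801525958 yaw [np.float64(0.19736059904236136), np.float64(0.2067209956366345)] 0.20936168637969943 end [0.5199 0.3445 0.03  ] mid [0.5532 0.1824 0.03  ]
floor width 0.06959360282933247 0.07088913648118317 yaw [np.float64(0.19985669089500868), np.float64(0.20721636851725847)] 0.2050224312934834 end [0.5196 0.3451 0.004 ] mid [0.5549 0.1739 0.004 ]
near outer [array([0.5319, 0.1142, 0.03  ]), array([0.6   , 0.1268, 0.03  ])] div top [0.5582 0.1631 0.049 ] [0.559  0.1589 0.049 ] grip top [0.5623 0.1389 0.091 ] [0.5605 0.1483 0.091 ]
```

```bash
cat >> h.py <<'E'
E_=np.array([.5197,.3448]);U=np.array([-.2016,.9795]);PSI=1.774
def slot(d): return tuple((E_-U*d).round(4))
E
python3 -c "
from h import *
for d in(.023,.072,.117,.155,.20,.21):print(d,slot(d))
x,y=slot(.023);plan((x,y,.1,PSI),(x,y,.042,PSI))"
```

```text
0.023 (np.float64(0.5243), np.float64(0.3223))
0.072 (np.float64(0.5342), np.float64(0.2743))
0.117 (np.float64(0.5433), np.float64(0.2302))
0.155 (np.float64(0.5509), np.float64(0.193))
0.2 (np.float64(0.56), np.float64(0.1489))
0.21 (np.float64(0.562), np.float64(0.1391))
6.25 [0.5422 0.2246 0.2455] 1.7551 -0.58
(np.float64(0.5243), np.float64(0.3223), 0.1, 1.774) -> [1.99 0.01 2.91] turn -0.019
(np.float64(0.5243), np.float64(0.3223), 0.042, 1.774) -> [1.99 0.01 4.07] turn -0.019
```

Emit:
{"method": "apply_moves", "body": {
  "rows": [
    [[1.99, 0.01, 2.5, 0, 0, -0.019, 0.4], [1.99, 0.01, 2.5, 0, 0, -0.019, 0.4], [1.99, 0.01, 2.5, 0, 0, -0.019, 0.4], [1.99, 0.01, 2.5, 0, 0, -0.019, 0.4], [1.99, 0.01, 3.0, 0, 0, -0.019, 0.4], [1.99, 0.01, 3.5, 0, 0, -0.019, 0.4], [1.99, 0.01, 3.9, 0, 0, -0.019, 0.4], [1.99, 0.01, 4.07, 0, 0, -0.019, 0.4], [1.99, 0.01, 4.07, 0, 0, -0.019, 0.4], [1.99, 0.01, 4.07, 0, 0, -0.019, 0.4]]
  ]
}}

```text
clock: 7.25
eef_pos: [0.5252, 0.3232, 0.0433]
orientation: [3.14, -0.0, 1.774]
force: [0.3, 0.6, -1.8]
opening: 0.695
finger_force: 44.8
```

```bash
python3 -c "
from h import *
x,y=slot(.023);plan((x,y,.032,PSI));print(get_state()['force'])
f=grab_frame('wrist');cv2.imwrite('pics/w4.png',f['pixels'])"
```

```text
7.25 [0.5252 0.3232 0.0433] 1.7736 -0.88
(np.float64(0.5243), np.float64(0.3223), 0.032, 1.774) -> [-0.01 -0.02  0.23] turn -0.0
[ 0.25209678  0.57625061 -1.76727365]
```

Emit:
{"method": "apply_moves", "body": {
  "rows": [
    [[0, -0.02, 0.1, 0, 0, 0, 0.4], [0, -0.02, 0.17, 0, 0, 0, 0.4], [0, -0.02, 0.2, 0, 0, 0, 0.4], [0, -0.02, 0.2, 0, 0, 0, 0.4]]
  ]
}}

```text
clock: 7.7
eef_pos: [0.5232, 0.3233, 0.033]
orientation: [3.141, 0.0, 1.775]
force: [-1.1, -1.3, 4.2]
opening: 0.704
finger_force: 45.3
```

```bash
python3 -c "
from h import *
plan((.467,-.0493,.10,PSI),(.467,-.0493,.028,PSI))"
```

```text
7.7 [0.5232 0.3233 0.033 ] 1.7748 -0.89
(0.467, -0.0493, 0.1, 1.774) -> [-7.07 -2.61 -1.34] turn 0.001
(0.467, -0.0493, 0.028, 1.774) -> [-7.07 -2.61  0.1 ] turn 0.001
```

Emit:
{"method": "apply_moves", "body": {
  "rows": [
    [[0, 0, 0, 0, 0, 0, 1], [0, 0, 0, 0, 0, 0, 1], [0, 0, 0, 0, 0, 0, 1], [0, 0, -1, 0, 0, 0, 1], [0, 0, -2, 0, 0, 0, 1], [-1, -0.37, -2.2, 0, 0, 0, 1], [-7.07, -2.61, -2, 0, 0, 0, 1], [-7.07, -2.61, -2, 0, 0, 0, 1], [-7.07, -2.61, -2, 0, 0, 0, 1], [-7.07, -2.61, -2, 0, 0, 0, 1], [-7.07, -2.61, -2, 0, 0, 0, 1], [-7.07, -2.61, -2, 0, 0, 0, 1], [-7.07, -2.61, -2, 0, 0, 0, 1], [-7.07, -2.61, -2, 0, 0, 0, 1], [-7.07, -2.61, -2, 0, 0, 0, 1], [-7.07, -2.61, -2, 0, 0, 0, 1]]
  ]
}}

```text
clock: 9.3
eef_pos: [0.4675, -0.0479, 0.1325]
orientation: [3.141, -0.001, 1.776]
force: [0.3, 0.7, 0.0]
opening: 0.999
finger_force: 0.0
```

```bash
python3 -c "
from h import *
plan((.467,-.0493,.028,PSI))
f=grab_frame('side');cv2.imwrite('pics/s3.png',f['pixels'])"
```

```text
9.3 [ 0.4675 -0.0479  0.1325] 1.7764 -0.2
(0.467, -0.0493, 0.028, 1.774) -> [-0.03 -0.02  2.09] turn 0.002
```

View pics/s3.png

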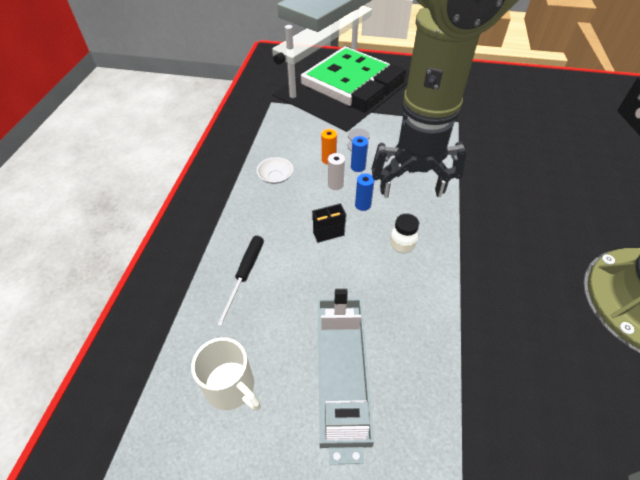

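The module stands squarely at the +y end (347,420), and the other parts are undisturbed. Next I'll grasp the jar.

Emit:
{"method": "apply_moves", "body": {
  "rows": [
    [[-0.03, -0.02, 1.0, 0, 0, 0, 1], [-0.03, -0.02, 1.7, 0, 0, 0, 1], [-0.03, -0.02, 2.05, 0, 0, 0, 1], [-0.03, -0.02, 2.09, 0, 0, 0, 1], [-0.03, -0.02, 2.09, 0, 0, 0, 0.6], [-0.03, -0.02, 2.09, 0, 0, 0, 0.4], [-0.03, -0.02, 2.09, 0, 0, 0, 0.3], [-0.03, -0.02, 2.09, 0, 0, 0, 0.3], [-0.03, -0.02, 2.09, 0, 0, 0, 0.3], [-0.03, -0.02, 2.09, 0, 0, 0, 0.3]]
  ],
  "grip_force": 30
}}

```text
clock: 10.35
eef_pos: [0.4669, -0.0507, 0.0292]
orientation: [3.14, 0.001, 1.775]
force: [-2.2, 1.7, 6.5]
opening: 0.564
finger_force: 29.8
```

```bash
python3 -c "
from h import *
x,y=slot(.072);plan((x,y,.1,PSI),(x,y,.042,PSI))"
```

```text
10.35 [ 0.4669 -0.0507  0.0292] 1.7747 -0.37
(np.float64(0.5342), np.float64(0.2743), 0.1, 1.774) -> [ 6.09  2.64 -1.42] turn 0.001
(np.float64(0.5342), np.float64(0.2743), 0.042, 1.774) -> [ 6.09  2.64 -0.26] turn 0.001
```

Emit:
{"method": "apply_moves", "body": {
  "rows": [
    [[0, 0, -0.5, 0, 0, 0, 0.3], [0, 0, -1.3, 0, 0, 0, 0.3], [0, 0, -2.2, 0, 0, 0, 0.3], [6.09, 2.64, -2.4, 0, 0, 0, 0.3], [6.09, 2.64, -2.4, 0, 0, 0, 0.3], [6.09, 2.64, -2.4, 0, 0, 0, 0.3], [6.09, 2.64, -2.4, 0, 0, 0, 0.3], [6.09, 2.64, -2.4, 0, 0, 0, 0.3], [6.09, 2.64, -2.4, 0, 0, 0, 0.3], [6.09, 2.64, -2.4, 0, 0, 0, 0.3], [6.09, 2.64, -2.4, 0, 0, 0, 0.3], [6.09, 2.64, -2.4, 0, 0, 0, 0.3], [6.09, 2.64, -2.4, 0, 0, 0, 0.3]]
  ]
}}

```text
clock: 11.65
eef_pos: [0.534, 0.2724, 0.148]
orientation: [-3.141, 0.001, 1.773]
force: [0.6, -1.4, -2.4]
opening: 0.561
finger_force: 32.3
```

```bash
python3 -c "
from h import *
x,y=slot(.072);plan((x,y,.042,PSI));print(get_state()['force'],get_state()['opening'])
a=grab_frame('scene')['pixels'][130:280,340:500];b=grab_frame('wrist')['pixels']
cv2.imwrite('pics/m5.png',np.hstack([cv2.resize(a,(400,375)),cv2.resize(b,(400,300))[:].copy() if 0 else cv2.resize(b,(400,375))]))"
```

```text
11.65 [0.534  0.2724 0.148 ] 1.7735 -0.73
(np.float64(0.5342), np.float64(0.2743), 0.042, 1.774) -> [0.04 0.01 2.12] turn -0.001
[ 0.56251969 -1.35491474 -2.41564432] 0.5606582097537225
```

View pics/m5.png

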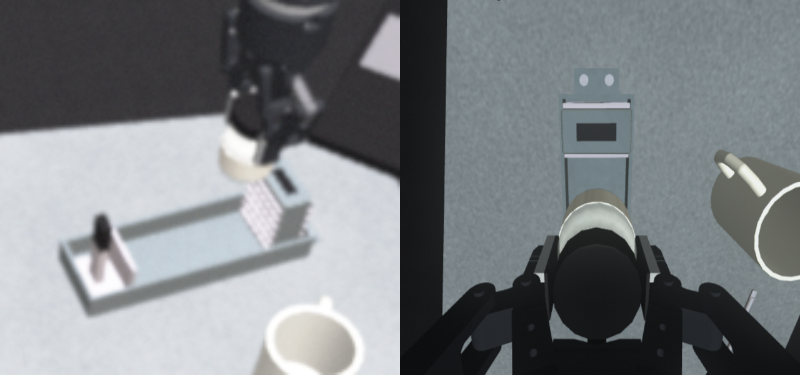

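The jar is held upright (598,230 in the right panel), and the module sits at the tray end. I'll lower it.

Emit:
{"method": "apply_moves", "body": {
  "rows": [
    [[0.03, 0.01, 0.7, 0, 0, 0, 0.3], [0.03, 0.01, 1.4, 0, 0, 0, 0.3], [0.03, 0.01, 1.9, 0, 0, 0, 0.3], [0.03, 0.01, 2.12, 0, 0, 0, 0.3], [0.03, 0.01, 2.2, 0, 0, 0, 0.3], [0.03, 0.01, 2.26, 0, 0, 0, 0.3], [0.03, 0.01, 2.26, 0, 0, 0, 0.3], [0.03, 0.01, 2.26, 0, 0, 0, 0.3]]
  ]
}}

```text
clock: 12.55
eef_pos: [0.5347, 0.2759, 0.0359]
orientation: [3.14, -0.0, 1.775]
force: [-0.2, 0.1, -0.3]
opening: 0.564
finger_force: 32.3
```

Emit:
{"method": "apply_moves", "body": {
  "rows": [
    [[0, 0, 0.05, 0, 0, 0, 0.3], [0, 0, 0.05, 0, 0, 0, 0.3], [0, 0, 0.05, 0, 0, 0, 0.3]]
  ]
}}

```text
clock: 12.85
eef_pos: [0.5348, 0.276, 0.0333]
orientation: [3.14, -0.0, 1.775]
force: [-0.2, -1.2, 5.9]
opening: 0.561
finger_force: 33.0
```

```bash
python3 -c "
from h import *
plan((.6152,-.0495,.10,2.092),(.6152,-.0495,.028,2.092));print(get_state()['force'])"
```

```text
12.85 [0.5348 0.276  0.0333] 1.7747 -0.83
(0.6152, -0.0495, 0.1, 2.092) -> [-6.7   0.26 -1.33] turn -0.317
(0.6152, -0.0495, 0.028, 2.092) -> [-6.7   0.26  0.11] turn -0.317
[-0.22692787 -1.19947744  5.90549834]
```

Emit:
{"method": "apply_moves", "body": {
  "rows": [
    [[0, 0, 0, 0, 0, 0, 0.75], [0, 0, 0, 0, 0, 0, 1], [0, 0, 0, 0, 0, 0, 1], [0, 0, -1, 0, 0, 0, 1], [0, 0, -2, 0, 0, 0, 1], [-1, 0, -2.2, 0, 0, 0, 1], [-6.7, 0.26, -2, 0, 0, -0.317, 1], [-6.7, 0.26, -2, 0, 0, -0.317, 1], [-6.7, 0.26, -2, 0, 0, -0.317, 1], [-6.7, 0.26, -2, 0, 0, -0.317, 1], [-6.7, 0.26, -2, 0, 0, -0.317, 1], [-6.7, 0.26, -2, 0, 0, -0.317, 1], [-6.7, 0.26, -2, 0, 0, -0.317, 1], [-6.7, 0.26, -2, 0, 0, -0.317, 1], [-6.7, 0.26, -2, 0, 0, -0.317, 1], [-6.7, 0.26, -2, 0, 0, -0.317, 1], [-6.7, 0.26, -1.2, 0, 0, -0.317, 1], [-6.7, 0.26, -0.5, 0, 0, -0.317, 1], [-6.7, 0.26, 0, 0, 0, -0.317, 1], [-6.7, 0.26, 0.08, 0, 0, -0.317, 1]]
  ]
}}

```text
clock: 14.85
eef_pos: [0.6127, -0.0487, 0.0256]
orientation: [-3.138, -0.003, 2.094]
force: [0.1, 0.1, 0.4]
opening: 0.997
finger_force: 0.0
```

```bash
python3 -c "
from h import *
plan((.6152,-.0495,.028,2.092));print(get_state()['force'])"
```

```text
14.85 [ 0.6127 -0.0487  0.0256] 2.0941 -0.03
(0.6152, -0.0495, 0.028, 2.092) -> [-0.04  0.04 -0.05] turn 0.002
[0.09958395 0.11922857 0.44940506]
```

Emit:
{"method": "apply_moves", "body": {
  "rows": [
    [[-0.03, 0.03, -0.05, 0, 0, 0, 1], [-0.03, 0.03, -0.05, 0, 0, 0, 0.6], [-0.03, 0.03, -0.05, 0, 0, 0, 0.5], [-0.03, 0.03, -0.05, 0, 0, 0, 0.4], [-0.03, 0.03, -0.05, 0, 0, 0, 0.4], [-0.03, 0.03, -0.05, 0, 0, 0, 0.4], [-0.03, 0.03, -0.05, 0, 0, 0, 0.4]]
  ]
}}

```text
clock: 15.55
eef_pos: [0.6178, -0.0502, 0.0327]
orientation: [3.139, 0.002, 2.092]
force: [-0.9, -0.0, 6.3]
opening: 0.696
finger_force: 33.4
```

```bash
python3 -c "
from h import *
x,y=slot(.117);plan((x,y,.042,PSI))"
```

```text
15.55 [ 0.6178 -0.0502  0.0327] 2.0916 -0.02
(np.float64(0.5433), np.float64(0.2302), 0.042, 1.774) -> [ 5.61  1.5  -0.19] turn 0.318
```

Emit:
{"method": "apply_moves", "body": {
  "rows": [
    [[0, 0, -0.5, 0, 0, 0, 0.4], [0, 0, -1.3, 0, 0, 0, 0.4], [0, 0, -2.3, 0, 0, 0, 0.4], [5.61, 1.5, -2.4, 0, 0, 0.318, 0.4], [5.61, 1.5, -2.4, 0, 0, 0.318, 0.4], [5.61, 1.5, -2.4, 0, 0, 0.318, 0.4], [5.61, 1.5, -2.4, 0, 0, 0.318, 0.4], [5.61, 1.5, -2.4, 0, 0, 0.318, 0.4], [5.61, 1.5, -2.4, 0, 0, 0.318, 0.4], [5.61, 1.5, -2.4, 0, 0, 0.318, 0.4], [5.61, 1.5, -2.4, 0, 0, 0.318, 0.4], [5.61, 1.5, -2.4, 0, 0, 0.318, 0.4], [5.61, 1.5, -2.4, 0, 0, 0.318, 0.4]]
  ]
}}

```text
clock: 16.85
eef_pos: [0.5429, 0.2283, 0.1507]
orientation: [-3.141, 0.001, 1.771]
force: [1.5, -0.4, -2.3]
opening: 0.694
finger_force: 33.3
```

```bash
python3 -c "
from h import *
x,y=slot(.117);plan((x,y,.042,PSI));print(get_state()['force'],get_state()['opening'])
b=grab_frame('wrist')['pixels']
cv2.imwrite('pics/w6.png',b)"
```

```text
16.85 [0.5429 0.2283 0.1507] 1.771 -0.66
(np.float64(0.5433), np.float64(0.2302), 0.042, 1.774) -> [0.04 0.02 2.17] turn -0.003
[ 1.45865816 -0.42410278 -2.26272092] 0.6937859581105345
```

View pics/w6.png

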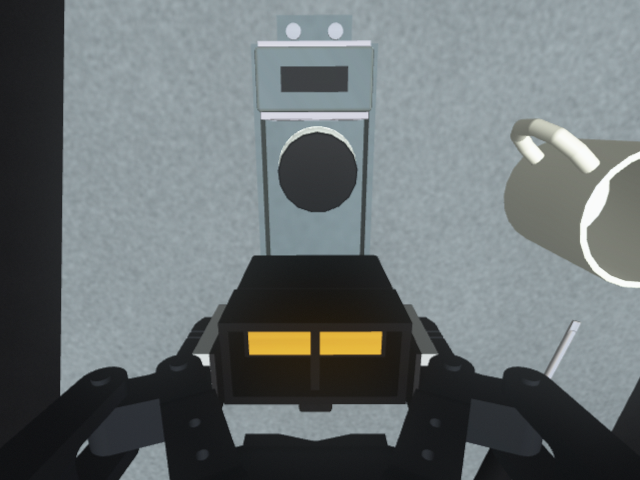

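The module (314,78) and jar (318,172) stand upright and centred, with a gap left for the shell. I'll lower the shell now.

Emit:
{"method": "apply_moves", "body": {
  "rows": [
    [[0.03, 0.02, 0.7, 0, 0, 0, 0.4], [0.03, 0.02, 1.4, 0, 0, 0, 0.4], [0.03, 0.02, 1.9, 0, 0, 0, 0.4], [0.03, 0.02, 2.12, 0, 0, 0, 0.4], [0.03, 0.02, 2.2, 0, 0, 0, 0.4], [0.03, 0.02, 2.25, 0, 0, 0, 0.4], [0.03, 0.02, 2.25, 0, 0, 0, 0.4], [0.03, 0.02, 2.25, 0, 0, 0, 0.4]]
  ]
}}

```text
clock: 17.7
eef_pos: [0.5435, 0.2322, 0.0394]
orientation: [3.14, -0.0, 1.774]
force: [0.6, -0.6, -2.0]
opening: 0.703
finger_force: 33.2
```

Emit:
{"method": "apply_moves", "body": {
  "rows": [
    [[0, 0, 0.04, 0, 0, 0, 0.4], [0, 0, 0.06, 0, 0, 0, 0.4], [0, 0, 0.06, 0, 0, 0, 0.4]]
  ]
}}

```text
clock: 18.0
eef_pos: [0.5433, 0.2322, 0.0367]
orientation: [3.14, 0.0, 1.774]
force: [-1.5, -1.2, 8.6]
opening: 0.698
finger_force: 34.3
```

```bash
python3 - <<'E'
from h import *
f=dict(np.load("pics/w1.npz"));p=ray(f,(413.5,280.6),.078);print(p)
for n,a in(("b1",(336,275)),("b2",(409,345)),("or",(471,323))):
    q=ray(f,a,.078);d=q-p;print(n,q.round(3),np.linalg.norm(d).round(3),np.arctan2(d[1],d[0]).round(2))
plan((.6253,-.1955,.133,1.774),(.6253,-.1955,.028,1.774))
E
```

```text
[ 0.62533582 -0.19559518  0.078     ]
b1 [ 0.557 -0.144  0.078] 0.085 2.49
b2 [ 0.583 -0.264  0.078] 0.08 -2.13
or [ 0.656 -0.277  0.078] 0.087 -1.21
18.0 [0.5433 0.2322 0.0367] 1.7738 -0.78
(0.6253, -0.1955, 0.133, 1.774) -> [-8.71 -0.12 -1.93] turn -0.0
(0.6253, -0.1955, 0.028, 1.774) -> [-8.71 -0.12  0.17] turn -0.0
```

Emit:
{"method": "apply_moves", "body": {
  "rows": [
    [[0, 0, 0, 0, 0, 0, 0.85], [0, 0, 0, 0, 0, 0, 1], [0, 0, 0, 0, 0, 0, 1], [0, 0, -1, 0, 0, 0, 1], [0, 0, -1.9, 0, 0, 0, 1], [-1, 0, -2.2, 0, 0, 0, 0.8], [-8.69, -0.12, -2.2, 0, 0, 0, 0.8], [-8.69, -0.12, -2.2, 0, 0, 0, 0.8], [-8.69, -0.12, -2.2, 0, 0, 0, 0.8], [-8.69, -0.12, -2.2, 0, 0, 0, 0.8], [-8.69, -0.12, -2.2, 0, 0, 0, 0.8], [-8.69, -0.12, -2.2, 0, 0, 0, 0.8], [-8.69, -0.12, -2.2, 0, 0, 0, 0.8], [-8.69, -0.12, -2.2, 0, 0, 0, 0.8], [-8.69, -0.12, -2.2, 0, 0, 0, 0.8], [-8.69, -0.12, -2.2, 0, 0, 0, 0.8], [-8.69, -0.12, -2.2, 0, 0, 0, 0.8], [-8.69, -0.12, -2.2, 0, 0, 0, 0.8]]
  ]
}}

```text
clock: 19.8
eef_pos: [0.6247, -0.1929, 0.1455]
orientation: [3.141, -0.001, 1.777]
force: [0.2, -0.1, 0.4]
opening: 0.798
finger_force: 0.0
```

```bash
python3 -c "
from h import *
plan((.625,-.1945,.034,PSI));print(get_state()['opening'])"
```

```text
19.8 [ 0.6247 -0.1929  0.1455] 1.7765 0.05
(0.625, -0.1945, 0.034, 1.774) -> [-0.03 -0.    2.23] turn 0.003
0.7984737974408241
```

Emit:
{"method": "apply_moves", "body": {
  "rows": [
    [[-0.03, 0, 1.0, 0, 0, 0, 0.8], [-0.03, 0, 1.7, 0, 0, 0, 0.8], [-0.03, 0, 2.1, 0, 0, 0, 0.8], [-0.03, 0, 2.23, 0, 0, 0, 0.8], [-0.03, 0, 2.23, 0, 0, 0, 0.8], [-0.03, 0, 2.23, 0, 0, 0, 0.5], [-0.03, 0, 2.23, 0, 0, 0, 0.2], [-0.03, 0, 2.23, 0, 0, 0, 0.2], [-0.03, 0, 2.23, 0, 0, 0, 0.2], [-0.03, 0, 2.23, 0, 0, 0, 0.2], [-0.03, 0, 2.23, 0, 0, 0, 0.2]]
  ],
  "grip_force": 45
}}

```text
clock: 20.9
eef_pos: [0.6257, -0.1964, 0.0354]
orientation: [3.14, 0.001, 1.774]
force: [-1.1, 0.3, 6.1]
opening: 0.415
finger_force: 44.4
```

```bash
python3 -c "
from h import *
x,y=slot(.155);plan((x,y,.042,PSI))"
```

```text
20.9 [ 0.6257 -0.1964  0.0354] 1.7736 -0.03
(np.float64(0.5509), np.float64(0.193), 0.042, 1.774) -> [ 7.93  0.1  -0.13] turn -0.0
```

Emit:
{"method": "apply_moves", "body": {
  "rows": [
    [[0, 0, -0.5, 0, 0, 0, 0.2], [0, 0, -1.3, 0, 0, 0, 0.2], [0, 0, -2.3, 0, 0, 0, 0.2], [7.93, 0.1, -2.4, 0, 0, 0, 0.2], [7.93, 0.1, -2.4, 0, 0, 0, 0.2], [7.93, 0.1, -2.4, 0, 0, 0, 0.2], [7.93, 0.1, -2.4, 0, 0, 0, 0.2], [7.93, 0.1, -2.4, 0, 0, 0, 0.2], [7.93, 0.1, -2.4, 0, 0, 0, 0.2], [7.93, 0.1, -2.4, 0, 0, 0, 0.2], [7.93, 0.1, -2.4, 0, 0, 0, 0.2], [7.93, 0.1, -2.4, 0, 0, 0, 0.2], [7.93, 0.1, -2.4, 0, 0, 0, 0.2], [7.93, 0.1, -2.4, 0, 0, 0, 0.2]]
  ]
}}

```text
clock: 22.3
eef_pos: [0.5502, 0.1914, 0.1536]
orientation: [-3.141, 0.001, 1.772]
force: [-0.1, -0.4, -1.2]
opening: 0.413
finger_force: 45.5
```

```bash
python3 -c "
from h import *
x,y=slot(.155);plan((x,y,.0395,PSI));print(get_state()['opening'])"
```

```text
22.3 [0.5502 0.1914 0.1536] 1.7724 -0.6
(np.float64(0.5509), np.float64(0.193), 0.0395, 1.774) -> [0.03 0.02 2.28] turn -0.002
0.41332808823016876
```

Emit:
{"method": "apply_moves", "body": {
  "rows": [
    [[0.02, 0.02, 0.7, 0, 0, 0, 0.2], [0.02, 0.02, 1.4, 0, 0, 0, 0.2], [0.02, 0.02, 1.9, 0, 0, 0, 0.2], [0.02, 0.02, 2.12, 0, 0, 0, 0.2], [0.02, 0.02, 2.2, 0, 0, 0, 0.2], [0.02, 0.02, 2.24, 0, 0, 0, 0.2], [0.02, 0.02, 2.24, 0, 0, 0, 0.2], [0.02, 0.02, 2.24, 0, 0, 0, 0.2]]
  ]
}}

```text
clock: 23.1
eef_pos: [0.5513, 0.1944, 0.0429]
orientation: [3.14, -0.0, 1.774]
force: [0.0, -0.1, -2.0]
opening: 0.413
finger_force: 45.5
```

Emit:
{"method": "apply_moves", "body": {
  "rows": [
    [[0, 0, 0.04, 0, 0, 0, 0.2], [0, 0, 0.07, 0, 0, 0, 0.2], [0, 0, 0.07, 0, 0, 0, 0.2], [0, 0, 0.07, 0, 0, 0, 0.2]]
  ]
}}

```text
clock: 23.5
eef_pos: [0.551, 0.1944, 0.0394]
orientation: [3.14, 0.0, 1.774]
force: [-2.4, -1.3, 6.4]
opening: 0.415
finger_force: 46.3
```

Emit:
{"method": "apply_moves", "body": {
  "rows": [
    [[0, 0, 0, 0, 0, 0, 0.6], [0, 0, 0, 0, 0, 0, 0.9], [0, 0, 0, 0, 0, 0, 0.9], [0, 0, -1, 0, 0, 0, 0.9], [0, 0, -2.0, 0, 0, 0, 0.9], [0, 0, -2.0, 0, 0, 0, 0.9], [-1.13, 0, -2.0, 0, 0, 0, 0.9], [-1.13, 0, -2.0, 0, 0, 0, 0.9], [-1.13, 0, -2.0, 0, 0, 0, 0.9]]
  ]
}}

```text
clock: 24.4
eef_pos: [0.5625, 0.136, 0.1377]
orientation: [-3.141, 0.001, 1.77]
force: [-0.5, 0.5, -0.5]
opening: 0.897
finger_force: 0.0
```

```bash
python3 - <<'E'
from h import *
np.set_printoptions(precision=4,suppress=True)
x,y=slot(.210);plan((x,y,.057,PSI))
f=grab_frame("scene");g=grab_frame("side");im=g["pixels"]
np.savez("pics/s7.npz",**g);np.savez("pics/c7.npz",**f)
w=grab_frame("wrist");np.savez("pics/w7.npz",**w);b=w["pixels"].max(2)
# dark caps/tops seen by wrist along the tray axis
for n,z,d in(("jar",.074,.072),("post",.082,.155),("grip",.091,.21)):
    print(n,proj(w,[*slot(d),z]))
u,v=proj(w,[*slot(.072),.074]).astype(int)
k,l,st,c=cv2.connectedComponentsWithStats((b<60).astype(np.uint8));i=l[v,u];q=ray(w,c[i],.074)[:2]-E_;print("jar",st[i],q@-U,q@[U[1],-U[0]])
u,v=proj(w,[*slot(.155),.082]).astype(int);m=b[v-40:v+40,u-40:u+40]
print(b[v-45:v+46:3,u])
E
```

```text
24.4 [0.5625 0.136  0.1377] 1.7695 -0.53
(np.float64(0.562), np.float64(0.1391), 0.057, 1.774) -> [0.06 0.   1.61] turn -0.004
jar [313.7477 -16.7239]
post [313.6745 168.0709]
grip [313.656  276.6206]
jar [    0     0   640   480 65102] 0.29344941807504754 -0.021658234808759034
[112 107 177 180 182 179 177 175 178  53  51  51  50  51  51  51  51  51
 100 173 174 176 175 174 172 126 100  78  80  80  81]
```

Emit:
{"method": "apply_moves", "body": {
  "rows": [
    [[0.03, 0, 0.6, 0, 0, 0, 0.9], [0.03, 0, 1.2, 0, 0, 0, 0.9], [0.03, 0, 1.61, 0, 0, 0, 0.9], [0.03, 0, 1.61, 0, 0, 0, 0.5], [0.03, 0, 1.61, 0, 0, 0, 0.2], [0.03, 0, 1.61, 0, 0, 0, 0.1], [0.03, 0, 1.61, 0, 0, 0, 0.1], [0.03, 0, 1.61, 0, 0, 0, 0.1], [0.03, 0, 1.61, 0, 0, 0, 0.1], [0.03, 0, 1.61, 0, 0, 0, 0.1]]
  ],
  "grip_force": 40
}}

```text
clock: 25.55
eef_pos: [0.561, 0.1407, 0.0593]
orientation: [3.142, 0.0, 1.774]
force: [-4.3, 0.5, 7.7]
opening: 0.231
finger_force: 39.6
```

Emit:
{"method": "apply_moves", "body": {
  "rows": [
    [[0.06, 0, 0, 0, 0, 0, 0.1], [0.12, 0, 0, 0, 0, 0, 0.1], [0.18, 0, 0, 0, 0, 0, 0.1], [0.22, 0, 0, 0, 0, 0, 0.1], [0.26, 0, 0, 0, 0, 0, 0.1], [0.3, 0, 0, 0, 0, 0, 0.1], [0.34, 0, 0, 0, 0, 0, 0.1], [0.38, 0, 0, 0, 0, 0, 0.1], [0.42, 0, 0, 0, 0, 0, 0.1], [0.46, 0, 0, 0, 0, 0, 0.1], [0.5, 0, 0, 0, 0, 0, 0.1], [0.5, 0, 0, 0, 0, 0, 0.1]]
  ]
}}

```text
clock: 26.75
eef_pos: [0.5563, 0.1635, 0.0592]
orientation: [-3.141, 0.002, 1.773]
force: [-4.3, -5.5, 8.4]
opening: 0.219
finger_force: 39.8
```

Emit:
{"method": "apply_moves", "body": {
  "rows": [
    [[0.04, 0, 0, 0, 0, 0, 0.1], [0.08, 0, 0, 0, 0, 0, 0.1], [0.11, 0, 0, 0, 0, 0, 0.1], [0.14, 0, 0, 0, 0, 0, 0.1], [0.14, 0, 0, 0, 0, 0, 0.1]]
  ]
}}

```text
clock: 27.25
eef_pos: [0.5551, 0.1697, 0.0593]
orientation: [-3.141, 0.003, 1.772]
force: [-3.7, -5.9, 9.2]
opening: 0.224
finger_force: 39.8
```

Emit:
{"method": "apply_moves", "body": {
  "rows": [
    [[0.03, 0, 0, 0, 0, 0, 0.1], [0.06, 0, 0, 0, 0, 0, 0.1], [0.08, 0, 0, 0, 0, 0, 0.1], [0.08, 0, 0, 0, 0, 0, 0.1]]
  ]
}}

```text
clock: 27.65
eef_pos: [0.5544, 0.1729, 0.0593]
orientation: [-3.141, 0.004, 1.772]
force: [-4.2, -7.6, 8.7]
opening: 0.22
finger_force: 39.9
```

Emit:
{"method": "apply_moves", "body": {
  "rows": [
    [[0.03, 0, 0, 0, 0, 0, 0.1], [0.06, 0, 0, 0, 0, 0, 0.1], [0.08, 0, 0, 0, 0, 0, 0.1], [0.08, 0, 0, 0, 0, 0, 0.1]]
  ]
}}

```text
clock: 28.05
eef_pos: [0.5543, 0.1733, 0.0593]
orientation: [-3.14, 0.009, 1.77]
force: [-2.7, -16.3, 13.7]
opening: 0.227
finger_force: 40.4
```

Emit:
{"method": "apply_moves", "body": {
  "rows": [
    [[-0.05, 0, 0, 0, 0, 0, 0.1], [-0.05, 0, 0, 0, 0, 0, 0.1], [-0.05, 0, 0, 0, 0, 0, 0.5], [-0.05, 0, 0, 0, 0, 0, 0.8], [-0.05, 0, 0, 0, 0, 0, 0.8], [-0.05, 0, -1, 0, 0, 0, 0.8], [-0.05, 0, -2, 0, 0, 0, 0.8], [-2, 0, -3.5, 0, 0, 0, 0.8], [-2, 0, -3.5, 0, 0, 0, 0.8], [-2, 0, -3.5, 0, 0, 0, 0.8], [-2, 0, -3.5, 0, 0, 0, 0.8]]
  ]
}}

```text
clock: 29.15
eef_pos: [0.5757, 0.0784, 0.2349]
orientation: [3.138, 0.002, 1.768]
force: [0.1, -0.1, -0.4]
opening: 0.8
finger_force: 0.0
```

```bash
python3 - <<'E'
from h import *
np.set_printoptions(precision=4,suppress=True)
w=grab_frame("wrist");np.savez("pics/w8.npz",**w);cv2.imwrite("pics/w8.png",w["pixels"]);b=w["pixels"].max(2).astype(int);s=get_state();print(s["clock"],s["eef_pos"],s["force"])
def prof(z,ds,off=0):
    out=[]
    for d in ds:
        p=np.r_[E_-U*d+np.array([U[1],-U[0]])*off,z];u,v=proj(w,p);out.append((round(d*1000),int(b[int(round(v)),int(round(u))]) if 0<=u<640 and 0<=v<480 else -1))
    return out
print("div top z49 off28:",prof(.049,np.arange(.14,.18,.002),.028))
print("post top z82 off0:",prof(.082,np.arange(.10,.17,.002)))
for n,z,d in(("jar",.074,.063),("post",.082,.136),("shell",.072,.103),("mod",.08,.019)):print(n,proj(w,[*slot(d),z]))
x=[]
u,v=proj(w,[*slot(.136),.082]);m=((b>150)).astype(np.uint8)
k,l,st,c=cv2.connectedComponentsWithStats(m);i=np.bincount(l[int(v)-18:int(v)+18,int(u)-18:int(u)+18].ravel(),minlength=k);i[0]=0;i=i.argmax()
q=ray(w,(st[i][0]+st[i][2]/2,st[i][1]+st[i][3]/2),.082)[:2]-E_;print("post",st[i],q@-U,q@[U[1],-U[0]])
m=((b<60)).astype(np.uint8);k,l,st,c=cv2.connectedComponentsWithStats(m);u,v=proj(w,[*slot(.063),.074]).astype(int);i=l[v,u];q=ray(w,c[i],.074)[:2]-E_;print("jar",st[i],q@-U,q@[U[1],-U[0]])
E
```

```text
29.2 [0.5745 0.0806 0.2336] [-0.0679  1.3048 -0.8588]
div top z49 off28: [(140, 118), (142, 117), (144, 115), (146, 117), (148, 118), (150, 118), (152, 116), (154, 180), (156, 179), (158, 76), (160, 66), (162, 102), (164, 118), (166, 117), (168, 116), (170, 116), (172, 115), (174, 116), (176, 118), (178, 118)]
post top z82 off0: [(100, -1), (102, -1), (104, -1), (106, -1), (108, -1), (110, -1), (112, -1), (114, -1), (116, -1), (118, 149), (120, 177), (122, 181), (124, 178), (126, 175), (128, 120), (130, 46), (132, 47), (134, 48), (136, 48), (138, 48), (140, 49), (142, 119), (144, 173), (146, 173), (148, 174), (150, 172), (152, 171), (154, 65), (156, 66), (158, 154), (160, 182), (162, 67), (164, 66), (166, 184), (168, 181)]
jar [309.3578 -93.3867]
post [310.1831  30.8738]
shell [309.9692 -20.1191]
mod [ 308.5327 -188.7595]
post [ 285    1   51   57 1832] 0.13516198658192896 0.00020705394718950956
jar [    76      0    564    480 199779] 0.2483685834369905 0.02163202059444675
```

```bash
python3 -c "
from plant import *
print(finish_job())"
```

```text
the job is handed in; nothing more can be done
None
```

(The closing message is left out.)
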